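# Mix the settled spot remover and lock it in its stand

## Task

The spot remover in the tall square capped bottle has settled: pick it up, turn it over so that its cap points well down (30 degrees or more below level) and keep it so for two seconds. Then turn it back and set it down gently, upright, in the steel tray of the stand; do not drop it. After letting go, slide the stand's keeper bar fully shut across the tray, and leave the other things on the table where they are.

Things in the scene. Friction and masses are not known exactly. Their poses are not given: they have to be found in the camera images.
- bottle_mid (a point): Tall square white plastic bottle, 190 mm, shut by a round grey cap; 0.25 to 0.5 kg, balanced 85 mm above its base. Square body 56 x 56 mm up to 125 mm, then a round sloping shoulder and neck to a 37 mm cap (164 to 190 mm). Starts upright; lying, it rests on a flat side without rolling. Point on its axis, half-way up (95 mm above its base); x, y out of the flat sides, z from base to cap.
- tray_floor (a point): Centre of the inner floor of the dispensing stand's steel tray; the floor is 6 mm above the table. The stand is fixed to the table but its place and yaw vary. The tray is 162 mm along its x and 152 mm along its y inside; rims 22 mm above the table, 14 mm on the -x side. x points away from the keeper bar (the bar is on the robot's side), y along the bar's slide, z up.
- keeper (a joint): Keeper bar of the stand, aluminium, 150 mm long, top 48 mm above the table; slides along tray y in a track 102 mm from the tray centre on the -x side (track from tray y = -0.092 to 0.222, end stops 24 mm high). Value in m: 0 = fully shut across the tray, up to 0.12 = open, towards tray +y. Stays where left; pushing takes about 2 N; hard stop at 0.
- keeper_grip (a point): Point on the axis of the upright black round grip of the keeper bar, 80 mm above the table; the grip is 20 mm in diameter, its top 100 mm above the table, the bar's top (48 mm) below it. It moves with the bar: at tray x = -0.102, tray y = 0.065 + joint value. Axes like the tray's.
- jar_mid (a point): Bystander: a wide white jar with a grey lid, 76 mm in diameter, 102 mm tall, loose. Point half-way up on its axis.
- squat_mid (a point): Bystander: a short bottle with a grey cap, 68 mm in diameter, 128 mm tall, loose. Point half-way up on its axis.
- cup: Bystander: a clear plastic measuring cup, 72 mm across, 70 mm tall, loose. Origin at the centre of its underside.
- brush: Bystander: a hand brush 190 mm long lying on the table, loose. Origin at the centre of its underside, x along its length.
- tokens: Bystander: a black open token tray, 140 x 100 mm, 35 mm high, loose. Origin at the centre of its underside.
There are look-alikes about, which are no part of the job. What is shaped like the part that bears bottle_mid but blue, pink or yellow is not meant.

How it is judged:
By the outcome, as a careful person would: the job done as asked, in the order asked, and still so for the second after the job is handed in, with the robot touching nothing.
It also fails if it takes over 64 s, if anything falls off the work surface, if the arm or the gripper's body presses on something with over 40 N, if the wrist force passes 120 N, or if a joint passes its speed limit or range.

## Robot

A 6-joint arm with a two-finger parallel gripper is mounted at the origin on the work surface. World frame = base frame: x ahead of the robot, y to its left, z up, the work surface at z = 0. Lengths are in m, angles in rad, forces in N, time in s.
With the tool pointing down it reaches from about 0.225 to 0.875 m from the base axis. Payload 3.4 kg.
Tool frame: the origin (TCP) lies on the centre line of the jaws, within the pads' length; the fingertips stand 11 mm ahead of it and the grasp point (between the pads) lies 8 mm behind it; z points along the fingers, y is the line along which they close (so a half turn about z gives the same grasp; the last joint's range is limited). The gripper opens to 85 mm and grips with 20 to 120 N. Pads are 22 mm wide; open, the fingers measure 114 mm over their backs; the gripper's body (76 mm by 85 mm) begins 54 mm behind the grasp point. The pads swing forward as they close: fully open they stand 13 mm farther back than shut.
Start: joints at [1.014, 0.276, 1.505, -0, 1.361, -0.121], TCP at [0.243, 0.521, 0.242] pointing down, gripper open.
Joint ranges: [-2.89, 2.89], [-0.75, 2.08], [0.22, 2.7], [-1.18, 4.32], [0.11, 2.71], [-2.7, 2.7]. Speed limits (rad/s): [2.57, 2.57, 3.14, 3.14, 3.14, 3.14].

## Interface

Orientations are given as a rotation vector (axis times angle).
In Python, from plant import bot gives the robot as it stands.
- The arm moves only by the tool arm_command, never from a script. Its arguments are lists of equal length, an entry for each row: "dp": the shift along the world's x, y, z in cm, a list of three; "dr": the turn, a rotation vector about the world's x, y, z in rad, a list of three; "jaw": the gripper command: -1 is shut, 1 is fully open, values between are in proportion. A call has 1 to 8 rows; each row shifts and turns the commanded pose from where the row before left it; what a row does not reach is not made up. A row lasts 1/10 s, in which the tool goes at most 50 mm and 8.59 degrees, less where a joint would pass 70% of its speed; a pose out of reach is approached as far as the arm can. A call with a gripper value outside its range is refused whole. The fingers move at their own pace and stop on an object; "squeeze" is the grip in N (left out, the last holds). Time passes only in rows, so rows that do not move let the fingers close. It gives the time, the measured TCP pose, the force, the opening and the grip force at its end, in the units of the state.
- bot.observe(): the state, without advancing time (a new reading comes with each control period).
- bot.grab_frame(name): name is "scene" or "top"; returns a dict with "color" (420x560x3 uint8, blue, green, red), "intrinsics" (3x3 intrinsics, pixels), "rvec" (rotation vector, rad) and "tvec" (3), from world to camera coordinates, as OpenCV has them. Camera axes: x right, y down, z forward; pixel columns grow to the right and rows downward; lengths in m; the calibration is good to about 2 mm. A picture is of the moment at which its call begins. There is no depth.
- bot.close_job(): hands the job in; it is judged then, once.
The state is a dict: "time": time; "joint_positions": joint angles; "dq": joint speeds; "joint_torque": joint torques, N m; "tool_pos": TCP position; "tool_rot": TCP orientation; "ft_force": force on the tool from outside, world axes, zero at the start; "torque": the same for the moment, N m; "grip_width": finger opening in m; "finger_force": force on a finger pad.
Only numpy, scipy, OpenCV 4.12 (cv2) and the standard library are available. Lean on these libraries where they do the work, as an engineer would, in place of code of your own. Each camera call takes 0.05 s, during which the arm holds its last target. There are 200 camera calls.

## Working session

There is one attempt and no reset: what is moved stays moved. The work goes in short steps, Python scripts to look and compute and a tool call to move; the robot and the scene stay as the last step left them, time stands still between calls to the robot, and variables do not carry over. Pictures are saved under pics/ and viewed, at most 10 in all, crops included, and the job is handed in when it is done.

Besides the shell and the picture viewer there is one more tool, called after "Emit:" as name(argument=value, ...) on one line, values as JSON. arm_command: Moves the arm, as the interface text tells. Its arguments: {"type":"object","properties":{"dp":{"type":"array","items":{"type":"array","items":{"type":"number"}}},"dr":{"type":"array","items":{"type":"array","items":{"type":"number"}}},"jaw":{"type":"array","items":{"type":"number"}},"squeeze":{"type":"number"}},"required":["dp","dr","jaw"]}

```bash
mkdir -p pics; cat > h.py <<'E'
import numpy as np, cv2
from plant import bot
def frame(n):
    f=bot.grab_frame(n); R=cv2.Rodrigues(np.array(f["rvec"],float))[0]; t=np.array(f["tvec"],float).ravel(); K=np.array(f["intrinsics"],float)
    return f["color"],K,R,t
def ray(c,u,v):
    _,K,R,t=c; d=R.T@np.linalg.solve(K,[u,v,1.]); return -R.T@t,d
def onz(c,u,v,z):
    o,d=ray(c,u,v); return o+d*(z-o[2])/d[2]
def proj(c,p):
    _,K,R,t=c; q=K@(R@np.array(p)+t); return q[:2]/q[2]
E
python3 - <<'E'
from h import *
for n in("scene","top"):
    c=frame(n); cv2.imwrite(f"pics/{n}0.png",c[0]); print(n,-c[2].T@c[3],c[1][0,0])
print(bot.observe())
E
```

```text
scene [ 1.28409673 -0.14982445  0.67579856] 411.5043587224134
top [0.20286293 0.0152067  1.45733027] 456.8705341275245
{'time': 0.1, 'joint_positions': array([ 1.01400147e+00,  2.76532691e-01,  1.50599922e+00,  3.91282047e-06,
        1.36071297e+00, -1.20975080e-01]), 'dq': array([-4.43202913e-04, -1.95732789e-03, -3.49115889e-03, -4.25842753e-04,
       -7.50006905e-05, -3.78940523e-04]), 'joint_torque': array([ 9.07075155e-04, -4.17698371e+01, -2.46405262e+01, -2.06428008e-04,
        5.82543624e-03, -1.12963957e-05]), 'tool_pos': array([0.24248791, 0.52086847, 0.24152858]), 'tool_rot': array([-6.79060595e-01, -3.06675752e+00,  2.44527590e-03]), 'ft_force': array([ 0.53381096, -0.17855461,  0.01088494]), 'torque': array([-0.01973634,  0.02871982, -0.03744777]), 'finger_force': 0.0, 'grip_width': 0.08556773146933698}
```

View pics/scene0.png

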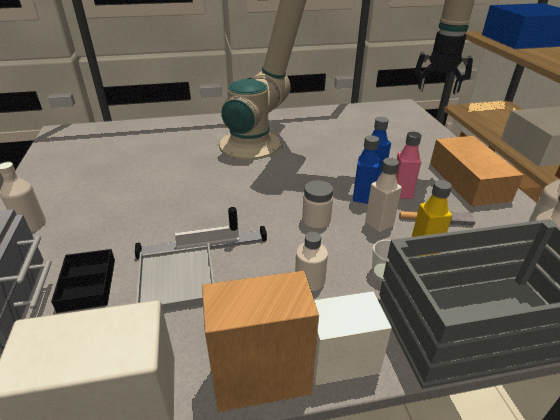

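View pics/top0.png

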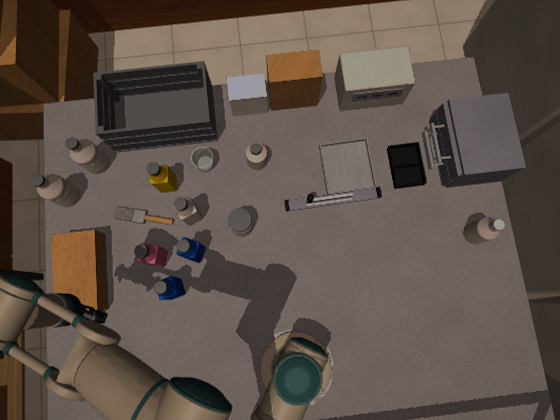

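The scene view shows the white bottle at about (385,195), its cap at (390,167), the blue, pink and yellow look-alikes around it, and the keeper grip at (233,217). In the top view the bottle is at (186,208), the tray at (347,167), and the keeper bar runs from (287,205) to (381,192) with the grip near (311,198).

```bash
python3 - <<'E'
from h import *
t=cv2.imread("pics/top0.png");s=cv2.imread("pics/scene0.png")
a=cv2.resize(t[130:280,130:280],(400,400),interpolation=cv2.INTER_CUBIC)
b=cv2.resize(t[125:225,270:395],(400,320),interpolation=cv2.INTER_CUBIC)
c=cv2.resize(s[150:250,335:435],(400,400)[::1],interpolation=cv2.INTER_CUBIC)
d=np.zeros((400,800,3),np.uint8); d[:,:400]=a; d[:320,400:]=b
cv2.imwrite("pics/c1.png",d)
e=np.zeros((400,800,3),np.uint8);e[:,:400]=c;e[:320,400:]=cv2.resize(s[195:315,130:280],(400,320),interpolation=cv2.INTER_CUBIC)
cv2.imwrite("pics/c2.png",e)
E
```

```text
(no output)
```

View pics/c1.png

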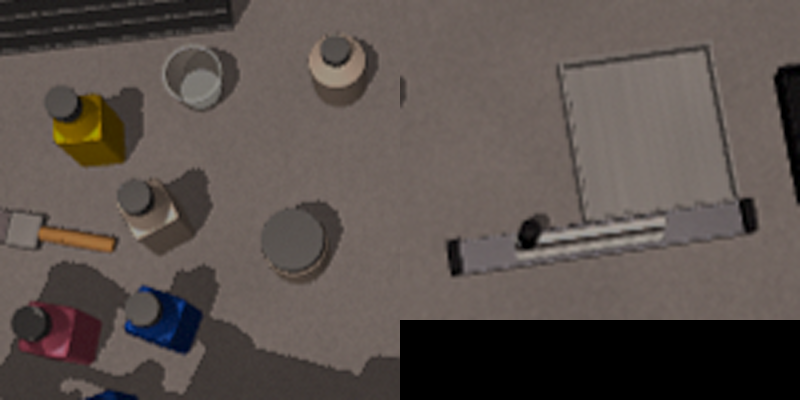

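View pics/c2.png

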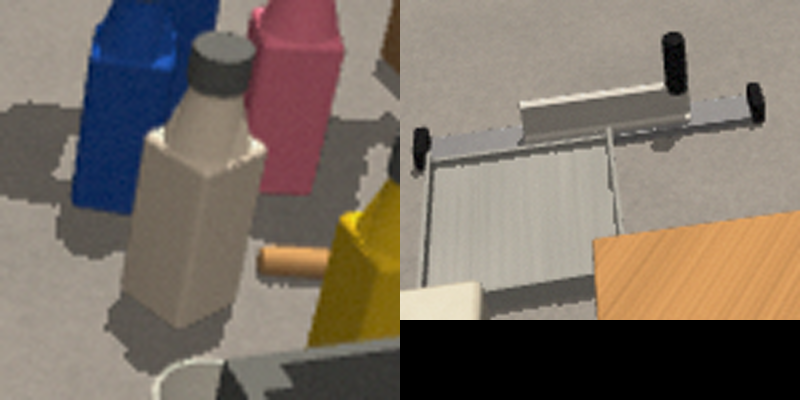

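The crops show the bottle's base corners in the scene view at about (365,222), (380,231) and (394,227), with the cap top centre at (390,162). In the top view the tray corners are at about (320,145), (367,139), (375,188) and (327,194), and the track end stops at (287,205) and (379,192). The grip is at the open (left) end of the bar.

```bash
python3 - <<'E'
from h import *
np.set_printoptions(precision=4,suppress=True)
S=frame("scene");T=frame("top")
print("cap",onz(T,181,204,.19),onz(S,390.5,161.8,.19))
P=[onz(S,*p,0) for p in[(365.5,222.5),(380.5,231.5),(393.8,227)]]
Q=[onz(S,*p,.125) for p in[(372,182),(380.8,188.8),(401.2,187)]]
for X in(P,Q): print("body",X[0],X[1],X[2],"mid",(X[0]+X[2])/2,np.linalg.norm(X[0]-X[1]),np.linalg.norm(X[2]-X[1]),[np.degrees(np.arctan2(*(X[i]-X[1])[1::-1])) for i in(0,2)])
tr=[onz(T,*p,z) for p,z in[((320,145.3),.022),((366.9,139.4),.022),((375.3,188.4),.014),((327.2,193.75),.014)]]
print("tray",tr,np.mean(tr,0))
print([np.linalg.norm(tr[i]-tr[i-1]) for i in range(4)])
a,b=onz(T,287.2,205.3,.024),onz(T,378.8,191.9,.024);y=a-b
print("stops",a,b,np.linalg.norm(y),"yaw",np.degrees(np.arctan2(y[1],y[0]))-90)
y/=np.linalg.norm(y);x=np.array([y[1],-y[0],0]);
print("centre from stops",(a+b)/2-.065*y+.102*x)
print("grip",onz(S,233.1,209.2,.1),onz(S,233.9,228.8,.048),onz(T,313,195,.1))
for n,c,p,z in[("jar",T,(240,219.5),.102),("squat",T,(256,148.5),.128),("cup",T,(202.5,158.5),.07),("blue",T,(184,245),.19),("yellow",T,(154,168.5),.19),("pink",T,(141,251),.19)]: print(n,onz(c,*p,z))
E
```

```text
cap [0.5004 0.2692 0.19  ] [0.5097 0.2719 0.19  ]
body [0.4937 0.2417 0.    ] [0.5361 0.2663 0.    ] [0.5254 0.3074 0.    ] mid [0.5095 0.2746 0.    ] 0.048984038231968854 0.04257410913008364 [np.float64(-149.9664444034785), np.float64(104.64695998338193)]
body [0.4907 0.2429 0.125 ] [0.5232 0.2525 0.125 ] [0.525  0.3043 0.125 ] mid [0.5078 0.2736 0.125 ] 0.03387948024277706 0.05177962863475035 [np.float64(-163.50736344898232), np.float64(87.98919769426927)]
tray [array([ 0.6829, -0.1667,  0.022 ]), array([ 0.6848, -0.3236,  0.022 ]), array([ 0.5185, -0.3264,  0.014 ]), array([ 0.5194, -0.1686,  0.014 ])] [ 0.6014 -0.2463  0.018 ]
[np.float64(0.16373073009769334), np.float64(0.15683264140740305), np.float64(0.16653122938430875), np.float64(0.157800920939137)]
stops [ 0.4948 -0.0349  0.024 ] [ 0.5035 -0.3334  0.024 ] 0.2986971857012563 yaw 1.6735703932931472
centre from stops [ 0.603  -0.2461  0.024 ]
grip [ 0.5052 -0.1033  0.1   ] [ 0.5138 -0.1054  0.048 ] [ 0.5018 -0.1142  0.1   ]
jar [0.4525 0.1142 0.102 ]
squat [0.6604 0.0419 0.128 ]
cup [0.6675 0.2148 0.07  ]
blue [0.3831 0.2696 0.19  ]
yellow [0.6139 0.3386 0.19  ]
pink [0.3807 0.3892 0.19  ]
```

Emit:
arm_command(dp=[[0,0,5],[0,0,5],[0,0,3],[4,-3,0],[4,-3,0],[4,-3,0],[4,-3,0],[4,-3,0]], dr=[[0,0,0],[0,0,0],[0,0,0],[0.09,0.042,0],[0.09,0.042,0],[0.09,0.042,0],[0.09,0.042,0],[0.09,0.042,0]], jaw=[1,1,1,1,1,1,1,1])

```text
time: 1.0
tool_pos: [0.4438, 0.3699, 0.3733]
tool_rot: [-0.601, -2.718, -0.567]
ft_force: [0.2, 2.3, -0.4]
grip_width: 0.0855
finger_force: 0.0
```

```bash
cat >> h.py <<'E'
import json,os
def log():
    s=bot.observe(); L=json.load(open("log.json")) if os.path.exists("log.json") else []
    L.append([list(map(float,s[k])) for k in("joint_positions","tool_pos","tool_rot")]); json.dump(L,open("log.json","w")); return s
E
python3 - <<'E'
from h import *
np.set_printoptions(precision=4,suppress=True)
s=log(); print(s["time"],s["joint_positions"],s["tool_pos"],s["tool_rot"])
S=frame("scene");T=frame("top")
for n,c,(x0,x1,y0,y1),k in(("S",S,(350,420,150,245),3),("T",T,(165,215,185,235),3)):
    im=c[0]; hsv=cv2.cvtColor(im,cv2.COLOR_BGR2HSV); print(n, hsv[205,383] if n=="S" else hsv[215,193], hsv[240,350] if n=="S" else hsv[232,215])
e=np.hstack([cv2.resize(S[0][150:250,345:425],(400,500),interpolation=cv2.INTER_CUBIC),cv2.resize(T[0][180:240,160:208],(400,500),interpolation=cv2.INTER_CUBIC)])
cv2.imwrite("pics/c3.png",e)
E
```

```text
1.0 [ 0.2723  0.2143  1.3763  0.4947  1.6293 -0.8536] [0.4438 0.3699 0.3733] [-0.601  -2.7184 -0.5674]
S [ 17  48 122] [ 17  32 168]
T [12 63 73] [24 59 43]
```

View pics/c3.png

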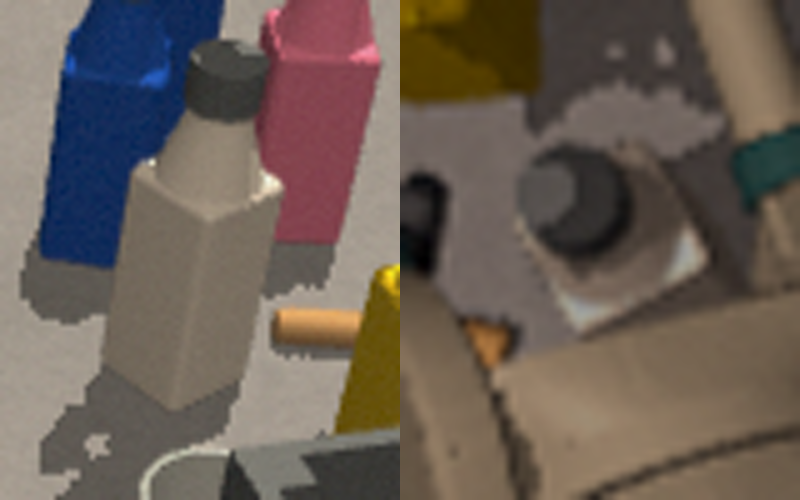

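The scene crop gives base corners at (365.6,223), (380.6,231.8) and (393,225.6), and body-top corners at (371.6,185), (386.4,192.6) and (401,187.4). The top crop gives body-top corners at (181.6,219.6), (196.8,210.6) and (187.6,197.4).

```bash
cat > fk.py <<'E'
from h import *
from scipy.spatial.transform import Rotation as Ro
from scipy.optimize import least_squares
Rz=lambda a:Ro.from_euler('z',a).as_matrix()
Ry=lambda a:Ro.from_euler('y',a).as_matrix()
def Rt(q): return Rz(q[0])@Ry(q[1]+q[2])@Rz(q[3])@Ry(q[4])@Rz(q[5]+np.pi/2)
def cols(q):
    A=Rz(q[0]); B=A@Ry(q[1]); C=A@Ry(q[1]+q[2])
    return np.c_[A[:,1],A[:,2],B[:,2],C[:,0],C[:,2],Rt(q)[:,2]]  # d,h,L1,a2,L2,Lt
def fit():
    L=json.load(open("log.json"))
    A=np.vstack([cols(l[0]) for l in L]);b=np.hstack([l[1] for l in L])
    # weak prior toward a2=0
    A=np.vstack([A,[0,0,0,1e-3,0,0]]); b=np.r_[b,0]
    x=np.linalg.lstsq(A,b,rcond=None)[0]; return x,np.abs(A@x-b).max()
LO=np.array([-2.89,-.75,.22,-1.18,.11,-2.7]);HI=np.array([2.89,2.08,2.7,4.32,2.71,2.7])
def ik(p,R,q0,P):
    f=lambda q:np.r_[(cols(q)@P-p)*3,Ro.from_matrix(Rt(q).T@R).as_rotvec()]
    r=least_squares(f,np.clip(q0,LO+.01,HI-.01),bounds=(LO,HI)); return r.x,np.abs(r.fun).max()
E
python3 - <<'E'
from fk import *
np.set_printoptions(precision=4,suppress=True)
L=json.load(open("log.json"))
if len(L)==1:
    L.append([[1.01400147,.276532691,1.50599922,0,1.36071297,-.12097508],[.24248791,.52086847,.24152858],[-.679060595,-3.06675752,.0024]]); json.dump(L,open("log.json","w"))
for l in L: print("rot err",Ro.from_matrix(Rt(l[0]).T@Ro.from_rotvec(l[2]).as_matrix()).as_rotvec())
print(fit())
S=frame("scene");T=frame("top")
for c,z,ps in((S,0,[(365.6,223),(380.6,231.8),(393,225.6)]),(S,.125,[(371.6,185),(386.4,192.6),(401,187.4)]),(T,.125,[(181.6,219.6),(196.8,210.6),(187.6,197.4)])):
    X=[onz(c,*p,z) for p in ps]
    print("mid",(X[0]+X[2])/2,np.linalg.norm(X[0]-X[1]),np.linalg.norm(X[2]-X[1]),[np.degrees(np.arctan2(*(X[i]-X[1])[1::-1])) for i in(0,2)],"diag",np.degrees(np.arctan2(*(X[2]-X[0])[1::-1])))
E
```

```text
rot err [-0.  0. -0.]
rot err [-0.  0.  0.]
(array([0.0694, 0.1368, 0.6296, 0.0604, 0.4211, 0.3535]), np.float64(6.0375773342540685e-05))
mid [0.5076 0.2745 0.    ] 0.04837481951380899 0.045379727302148946 [np.float64(-149.15244557798056), np.float64(113.06367248964827)] diag 70.35883413567004
mid [0.5149 0.27   0.125 ] 0.0438369226689084 0.04606138617543999 [np.float64(-149.30196493358565), np.float64(108.24741518729782)] diag 70.61143612382838
mid [0.501  0.2726 0.125 ] 0.05160507581460001 0.04954222449959525 [np.float64(114.87414429858154), np.float64(29.008930760291122)] diag -19.314304703245078
```

```bash
cat > plan.py <<'E'
from fk import *
np.set_printoptions(precision=3,suppress=True)
def G(psi,tau,flip,roll=0):
    ps,ta=np.radians([psi,tau]); z=np.array([np.cos(ps)*np.cos(ta),np.sin(ps)*np.cos(ta),-np.sin(ta)])
    y=np.array([-np.sin(ps),np.cos(ps),0])*(1 if flip==0 else -1)
    R=np.c_[np.cross(y,z),y,z]; return R@Rz(np.radians(roll))
E
python3 - <<'E'
from plan import *
P,e=fit(); s=bot.observe(); q0=s["joint_positions"]
def show(n,p,R,seeds):
    best=None
    for sd in seeds:
        q,er=ik(np.array(p),R,sd,P)
        if best is None or er<best[1]-1e-4: best=(q,er)
    print(n,best[0],"err %.4f"%best[1]); return best[0]
sd=lambda a:[[a,.5,1.5,1.4,1.5,r] for r in(-1.5,0,1.5)]
for fl in(0,1):
    g=G(115.5,25,fl); B=np.array([.508,.2725,.095])
    show(f"pick{fl}",B+.008*g[:,2],g,sd(.2)); show("pre",B-.142*g[:,2],g,sd(.2))
    for roll in(-180,-150,150,180):
        g=G(90,10,fl,roll); show(f" inv{roll}",[.5,.05,.35],g,sd(0.))
    for psi in(30,45,60,75):
        g=G(psi,25,fl); show(f" place{psi}",np.array([.612,-.248,.101])+.008*g[:,2],g,sd(-.6))
E
```

```text
pick0 [-0.124  0.731  1.728  0.869  1.551  2.132] err 0.0000
pre [-0.285  0.719  1.512  0.765  1.79   2.218] err 0.0000
 inv-180 [-0.657  0.444  1.747  1.009  1.97  -0.797] err 0.0000
 inv-150 [-0.657  0.444  1.747  1.009  1.97  -0.273] err 0.0000
 inv150 [-0.657  0.444  1.747  1.009  1.97  -1.32 ] err 0.0000
 inv180 [-0.657  0.444  1.747  1.009  1.97  -0.797] err 0.0000
 place30 [-1.002  0.633  2.001  1.385  1.171  2.126] err 0.0000
 place45 [-0.991  0.695  1.805  1.146  1.341  2.216] err 0.0000
 place60 [-0.951  0.766  1.603  0.971  1.531  2.26 ] err 0.0000
 place75 [-0.894  0.842  1.401  0.833  1.728  2.264] err 0.0000
pick1 [-0.124  0.731  1.728  0.869  1.551 -1.01 ] err 0.0000
pre [-0.285  0.719  1.512  0.765  1.79  -0.923] err 0.0000
 inv-180 [-0.657  0.444  1.747  1.009  1.97   2.345] err 0.0000
 inv-150 [-0.682  0.468  1.817  0.999  1.954  2.7  ] err 0.0878
 inv150 [-0.657  0.444  1.747  1.009  1.97   1.821] err 0.0000
 inv180 [-0.657  0.444  1.747  1.009  1.97   2.345] err 0.0000
 place30 [-1.002  0.633  2.001  1.385  1.171 -1.016] err 0.0000
 place45 [-0.991  0.695  1.805  1.146  1.341 -0.925] err 0.0000
 place60 [-0.951  0.766  1.603  0.971  1.531 -0.882] err 0.0000
 place75 [-0.894  0.842  1.401  0.833  1.728 -0.877] err 0.0000
```

```bash
cat >> plan.py <<'E'
def to(p,R):
    s=log(); R0=Ro.from_rotvec(s["tool_rot"]).as_matrix()
    dp=(np.array(p)-s["tool_pos"])*100; dr=Ro.from_matrix(R@R0.T).as_rotvec()
    print("t %.1f"%s["time"],"dp cm",dp,"dr",dr,"ang",np.linalg.norm(dr)); return dp,dr
E
python3 - <<'E'
from plan import *
g=G(115.5,25,1); B=np.array([.508,.2725,.095]); print(B-.142*g[:,2]); to(B-.142*g[:,2],g)
E
```

```text
[0.563 0.156 0.155]
t 1.2 dp cm [ 11.831 -21.244 -21.614] dr [ 0.335  0.724 -0.474] ang 0.9278776481769947
```

Emit:
arm_command(dp=[[1.5,-2.7,0],[1.5,-2.7,0],[1.5,-2.7,0],[1.5,-2.7,0],[1.5,-2.7,0],[1.5,-2.7,0],[1.5,-2.7,0],[1.5,-2.7,0]], dr=[[0.042,0.09,-0.06],[0.042,0.09,-0.06],[0.042,0.09,-0.06],[0.042,0.09,-0.06],[0.042,0.09,-0.06],[0.042,0.09,-0.06],[0.042,0.09,-0.06],[0.042,0.09,-0.06]], jaw=[1,1,1,1,1,1,1,1])

```text
time: 2.0
tool_pos: [0.5626, 0.1569, 0.3728]
tool_rot: [-1.11, -1.763, -0.713]
ft_force: [0.5, 0.4, -0.2]
grip_width: 0.0852
finger_force: 0.0
```

```bash
python3 - <<'E'
from plan import *
g=G(115.5,25,1); B=np.array([.508,.2725,.095]); to(B-.142*g[:,2],g); print(bot.observe()["joint_positions"],fit())
E
```

```text
t 2.0 dp cm [  0.085  -0.052 -21.774] dr [-0.002  0.005  0.001] ang 0.005905502817316979
[-0.285  0.522  1.292  0.884  2.074 -0.601] (array([0.069, 0.137, 0.63 , 0.06 , 0.421, 0.353]), np.float64(6.03922736644019e-05))
```

Emit:
arm_command(dp=[[0,0,-4.5],[0,0,-4.5],[0,0,-4.5],[0,0,-4.5],[0.1,0,-2.8],[0,0,-1],[0,0,0]], dr=[[0,0,0],[0,0,0],[0,0,0],[0,0,0],[0,0.005,0],[0,0,0],[0,0,0]], jaw=[1,1,1,1,1,1,1])

```text
time: 2.7
tool_pos: [0.563, 0.1573, 0.1539]
tool_rot: [-1.11, -1.76, -0.709]
ft_force: [0.1, -0.4, -0.5]
grip_width: 0.0857
finger_force: 0.0
```

```bash
python3 - <<'E'
from plan import *
g=G(115.5,25,1); B=np.array([.508,.2725,.095]); to(B+.008*g[:,2],g)
S=frame("scene"); T=frame("top")
cv2.imwrite("pics/p1.png",np.hstack([cv2.resize(S[0][120:290,290:460],(400,400),interpolation=cv2.INTER_CUBIC),cv2.resize(T[0][130:280,130:280],(400,400),interpolation=cv2.INTER_CUBIC)]))
E
```

```text
t 2.7 dp cm [-5.816 12.178 -6.231] dr [-0.001  0.001  0.   ] ang 0.0017468010585152786
```

View pics/p1.png

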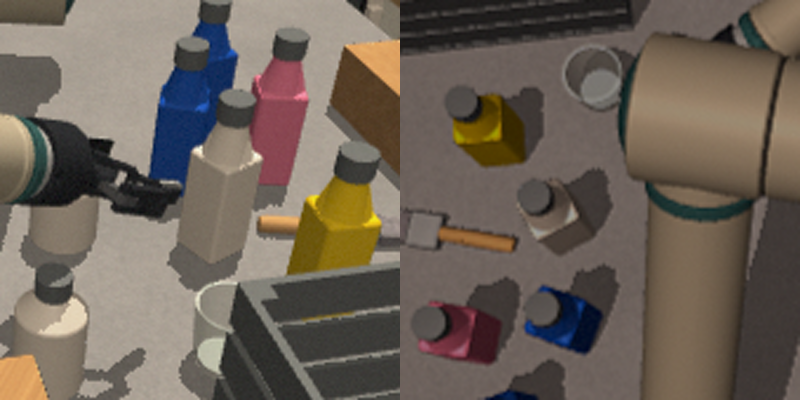

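The gripper (scene crop, tips near (180,195)) is lined up with the white bottle, with nothing between them.

Emit:
arm_command(dp=[[-1.2,2.4,-1.2],[-1.2,2.4,-1.2],[-1.2,2.4,-1.2],[-1.1,2.5,-1.3],[-1.1,2.5,-1.3],[0,0,0]], dr=[[0,0,0],[0,0,0],[0,0,0],[0,0,0],[0,0,0],[0,0,0]], jaw=[1,1,1,1,1,1])

```text
time: 3.4
tool_pos: [0.5035, 0.2798, 0.0935]
tool_rot: [-1.109, -1.762, -0.71]
ft_force: [-1.1, -0.2, -0.4]
grip_width: 0.0855
finger_force: 0.0
```

Emit:
arm_command(dp=[[0,0,0],[0,0,0],[0,0,0],[0,0,0],[0,0,0],[0,0,0],[0,0,0],[0,0,0]], dr=[[0,0,0],[0,0,0],[0,0,0],[0,0,0],[0,0,0],[0,0,0],[0,0,0],[0,0,0]], jaw=[0.4,0.2,0,-0.2,-0.4,-0.6,-0.6,-0.6], squeeze=60)

```text
time: 4.2
tool_pos: [0.507, 0.2767, 0.0936]
tool_rot: [-1.113, -1.761, -0.716]
ft_force: [2.7, -3.6, 5.3]
grip_width: 0.0551
finger_force: 66.0
```

Emit:
arm_command(dp=[[0,0,1],[0,0,2],[0,0,3],[0,0,4],[0,0,4],[0,0,4],[0,0,4],[0,0,4]], dr=[[0,0,0],[0,0,0],[0,0,0],[0,0,0],[0,0,0],[0,0,0],[0,0,0],[0,0,0]], jaw=[-0.6,-0.6,-0.6,-0.6,-0.6,-0.6,-0.6,-0.6])

```text
time: 5.0
tool_pos: [0.5046, 0.2771, 0.3548]
tool_rot: [-1.113, -1.762, -0.711]
ft_force: [0.7, 0.1, -3.4]
grip_width: 0.0552
finger_force: 65.5
```

```bash
python3 - <<'E'
from plan import *
s=log(); P,e=fit(); print(P,e,s["joint_positions"],s["tool_pos"],s["ft_force"])
q=s["joint_positions"]
# plan: level & turn to psi 90, tau 10 at (.5,.05,.40), then roll
for nm,p,R in[("mid",[.5,.08,.42],G(90,10,1)),("inv",[.5,.08,.42],G(90,10,1,165)),("placehi",[.612,-.248,.25],G(50,25,1)),("place",[.612,-.248,.10],G(50,25,1))]:
    q,e=ik(np.array(p),R,q if nm!="placehi" else [-.95,.7,1.7,1.1,1.4,-.9],P); print(nm,q,e)
to([.5,.08,.42],G(90,10,1))
E
```

```text
[0.069 0.137 0.63  0.06  0.421 0.353] 6.0397796881560526e-05 [-0.128  0.433  1.495  0.931  1.885 -0.594] [0.505 0.277 0.355] [ 0.668  0.131 -3.374]
mid [-0.615  0.351  1.696  1.095  2.01  -0.64 ] 1.5645051920643027e-10
inv [-0.615  0.351  1.696  1.095  2.01   2.24 ] 1.056138416341847e-13
placehi [-0.991  0.527  1.626  1.051  1.557 -0.643] 1.508543290285047e-10
place [-0.991  0.715  1.734  1.073  1.412 -0.904] 7.632202461097194e-12
t 5.0 dp cm [ -0.462 -19.714   6.521] dr [ 0.259  0.061 -0.439] ang 0.5136587966371388
```

Emit:
arm_command(dp=[[0,-2.5,0.8],[0,-2.5,0.8],[0,-2.5,0.8],[0,-2.5,0.8],[0,-2.5,0.8],[0,-2.5,0.8],[-0.2,-2.5,0.8],[-0.2,-2.3,0.8]], dr=[[0.032,0.008,-0.055],[0.032,0.008,-0.055],[0.032,0.008,-0.055],[0.032,0.008,-0.055],[0.032,0.008,-0.055],[0.032,0.008,-0.055],[0.032,0.008,-0.055],[0.032,0.008,-0.055]], jaw=[-0.6,-0.6,-0.6,-0.6,-0.6,-0.6,-0.6,-0.6])

```text
time: 5.8
tool_pos: [0.5009, 0.0784, 0.4172]
tool_rot: [-1.341, -1.333, -1.12]
ft_force: [0.0, -0.7, -2.1]
grip_width: 0.0554
finger_force: 65.7
```

Emit:
arm_command(dp=[[0,0,0],[0,0,0],[0,0,0],[0,0,0],[0,0,0],[0,0,0],[0,0,0]], dr=[[0,0.138,-0.024],[0,0.138,-0.024],[0,0.138,-0.024],[0,0.138,-0.024],[0,0.138,-0.024],[0,0.138,-0.024],[0,0.138,-0.024]], jaw=[-0.6,-0.6,-0.6,-0.6,-0.6,-0.6,-0.6])

```text
time: 6.5
tool_pos: [0.5009, 0.0796, 0.4169]
tool_rot: [-1.691, -0.508, -0.421]
ft_force: [-0.3, 0.3, -2.6]
grip_width: 0.0555
finger_force: 65.4
```

Emit:
arm_command(dp=[[0,0,0],[0,0,0],[0,0,0],[0,0,0],[0,0,0],[0,0,0],[0,0,0]], dr=[[0,0.138,-0.024],[0,0.138,-0.024],[0,0.138,-0.024],[0,0.138,-0.024],[0,0.138,-0.024],[0,0.138,-0.024],[0,0.138,-0.024]], jaw=[-0.6,-0.6,-0.6,-0.6,-0.6,-0.6,-0.6])

```text
time: 7.2
tool_pos: [0.5009, 0.0796, 0.417]
tool_rot: [-1.719, 0.345, 0.296]
ft_force: [0.2, -0.6, -1.5]
grip_width: 0.0556
finger_force: 65.4
```

Emit:
arm_command(dp=[[0,0,0],[0,0,0],[0,0,0],[0,0,0],[0,0,0],[0,0,0]], dr=[[0,0.138,-0.024],[0,0.138,-0.024],[0,0.138,-0.024],[0,0.138,-0.024],[0,0.138,-0.024],[0,0.138,-0.024]], jaw=[-0.6,-0.6,-0.6,-0.6,-0.6,-0.6])

```text
time: 7.8
tool_pos: [0.5008, 0.0796, 0.4169]
tool_rot: [-1.491, 1.062, 0.898]
ft_force: [-0.0, -0.0, -2.9]
grip_width: 0.0555
finger_force: 65.4
```

```bash
python3 - <<'E'
from plan import *
s=log(); R=Ro.from_rotvec(s["tool_rot"]).as_matrix()
R0=G(115.5,25,1); u=R@R0.T@[0,0,1]; print(s["time"],s["joint_positions"],s["tool_pos"],"cap dir",u,s["grip_width"])
S=frame("scene"); cv2.imwrite("pics/p2.png",S[0])
E
```

```text
7.8 [-0.614  0.358  1.698  1.093  2.01   2.164] [0.501 0.08  0.417] cap dir [ 0.296 -0.562 -0.773] 0.05549349410713873
```

View pics/p2.png

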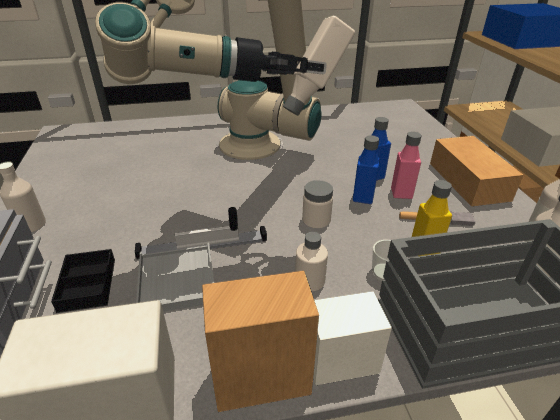

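The bottle is held upside down: cap at (295,103), base at (340,27), about 50° below level by the tool pose. Now I hold it there.

Emit:
arm_command(dp=[[0,0,0],[0,0,0],[0,0,0],[0,0,0],[0,0,0],[0,0,0],[0,0,0],[0,0,0]], dr=[[0,0,0],[0,0,0],[0,0,0],[0,0,0],[0,0,0],[0,0,0],[0,0,0],[0,0,0]], jaw=[-0.6,-0.6,-0.6,-0.6,-0.6,-0.6,-0.6,-0.6])

```text
time: 8.65
tool_pos: [0.5018, 0.0793, 0.4163]
tool_rot: [-1.492, 1.057, 0.893]
ft_force: [0.2, 0.6, -2.8]
grip_width: 0.0552
finger_force: 65.6
```

Emit:
arm_command(dp=[[0,0,0],[0,0,0],[0,0,0],[0,0,0],[0,0,0],[0,0,0],[0,0,0],[0,0,0]], dr=[[0,0,0],[0,0,0],[0,0,0],[0,0,0],[0,0,0],[0,0,0],[0,0,0],[0,0,0]], jaw=[-0.6,-0.6,-0.6,-0.6,-0.6,-0.6,-0.6,-0.6])

```text
time: 9.45
tool_pos: [0.5017, 0.0793, 0.4163]
tool_rot: [-1.492, 1.057, 0.893]
ft_force: [-0.6, 0.0, -2.3]
grip_width: 0.0553
finger_force: 65.6
```

Emit:
arm_command(dp=[[0,0,0],[0,0,0],[0,0,0],[0,0,0],[0,0,0],[0,0,0],[0,0,0],[0,0,0]], dr=[[0,0,0],[0,0,0],[0,0,0],[0,0,0],[0,0,0],[0,0,0],[0,0,0],[0,0,0]], jaw=[-0.6,-0.6,-0.6,-0.6,-0.6,-0.6,-0.6,-0.6])

```text
time: 10.25
tool_pos: [0.5018, 0.0793, 0.4163]
tool_rot: [-1.492, 1.057, 0.893]
ft_force: [0.6, -0.2, -3.0]
grip_width: 0.0554
finger_force: 65.6
```

Emit:
arm_command(dp=[[0,0,0],[0,0,0],[0,0,0],[0,0,0],[0,0,0],[0,0,0],[0,0,0]], dr=[[0,-0.138,0.024],[0,-0.138,0.024],[0,-0.138,0.024],[0,-0.138,0.024],[0,-0.138,0.024],[0,-0.138,0.024],[0,-0.138,0.024]], jaw=[-0.6,-0.6,-0.6,-0.6,-0.6,-0.6,-0.6])

```text
time: 10.95
tool_pos: [0.5018, 0.0793, 0.4163]
tool_rot: [-1.733, 0.213, 0.184]
ft_force: [-0.5, 0.5, -2.7]
grip_width: 0.0555
finger_force: 65.8
```

Emit:
arm_command(dp=[[0,0,0],[0,0,0],[0,0,0],[0,0,0],[0,0,0],[0,0,0],[0,0,0]], dr=[[0,-0.138,0.024],[0,-0.138,0.024],[0,-0.138,0.024],[0,-0.138,0.024],[0,-0.138,0.024],[0,-0.138,0.024],[0,-0.138,0.024]], jaw=[-0.6,-0.6,-0.6,-0.6,-0.6,-0.6,-0.6])

```text
time: 11.65
tool_pos: [0.5018, 0.0793, 0.4163]
tool_rot: [-1.657, -0.638, -0.532]
ft_force: [-0.6, -0.7, -2.8]
grip_width: 0.0551
finger_force: 65.8
```

Emit:
arm_command(dp=[[0,0,0],[0,0,0],[0,0,0],[0,0,0],[0,0,0],[0,0,0]], dr=[[0,-0.138,0.024],[0,-0.138,0.024],[0,-0.138,0.024],[0,-0.138,0.024],[0,-0.138,0.024],[0,-0.138,0.024]], jaw=[-0.6,-0.6,-0.6,-0.6,-0.6,-0.6])

```text
time: 12.25
tool_pos: [0.5017, 0.0793, 0.4163]
tool_rot: [-1.336, -1.339, -1.123]
ft_force: [-0.1, -0.3, -2.8]
grip_width: 0.0555
finger_force: 65.9
```

```bash
python3 - <<'E'
from plan import *
s=log(); P,e=fit()
# measured tool rotation at grasp (bottle upright), turned by yaw about z
Rg=Ro.from_rotvec([-1.112,-1.762,-.711]).as_matrix()
psi0=np.degrees(np.arctan2(Rg[1,2],Rg[0,2])); print(psi0)
R=Rz(np.radians(50-psi0))@Rg; print(R[:,2])
q=s["joint_positions"]
for z in(.3,.0996):
    p=np.array([.612,-.248,z])+.008*np.r_[R[:2,2],0]; q,e=ik(p,R,[-.95,.7,1.7,1.1,1.4,-.9],P); print(p,q,e)
    to(p,R)
E
```

```text
115.29846624190112
[ 0.582  0.694 -0.424]
[ 0.617 -0.242  0.3  ] [-0.98   0.474  1.574  1.056  1.6   -0.551] 4.588092011646707e-16
t 12.2 dp cm [ 11.492 -32.174 -11.633] dr [-0.252  0.091 -0.693] ang 0.7434077949421204
[ 0.617 -0.242  0.1  ] [-0.98   0.714  1.737  1.081  1.403 -0.905] 7.808536973991081e-10
t 12.2 dp cm [ 11.492 -32.174 -31.673] dr [-0.252  0.091 -0.693] ang 0.7434077949421204
```

Emit:
arm_command(dp=[[1.4,-4,-1.4],[1.4,-4,-1.4],[1.4,-4,-1.4],[1.4,-4,-1.4],[1.5,-4,-1.4],[1.4,-4,-1.4],[1.5,-4,-1.4],[1.4,-4.1,-1.6]], dr=[[-0.0315,0.0114,-0.0866],[-0.0315,0.0114,-0.0866],[-0.0315,0.0114,-0.0866],[-0.0315,0.0114,-0.0866],[-0.0315,0.0114,-0.0866],[-0.0315,0.0114,-0.0866],[-0.0315,0.0114,-0.0866],[-0.0315,0.0114,-0.0866]], jaw=[-0.6,-0.6,-0.6,-0.6,-0.6,-0.6,-0.6,-0.6])

```text
time: 13.05
tool_pos: [0.616, -0.2436, 0.3019]
tool_rot: [-2.111, -0.977, -1.34]
ft_force: [-0.3, 1.2, -2.9]
grip_width: 0.0551
finger_force: 65.6
```

```bash
python3 - <<'E'
from plan import *
Rg=Ro.from_rotvec([-1.112,-1.762,-.711]).as_matrix(); R=Rz(np.radians(50-115.3))@Rg
to([.617,-.242,.0996],R)
S=frame("scene"); cv2.imwrite("pics/p3.png",cv2.resize(S[0][60:330,80:350],(600,600)))
E
```

```text
t 13.1 dp cm [  0.096   0.162 -20.229] dr [-0.003 -0.005  0.006] ang 0.007784297118692843
```

View pics/p3.png

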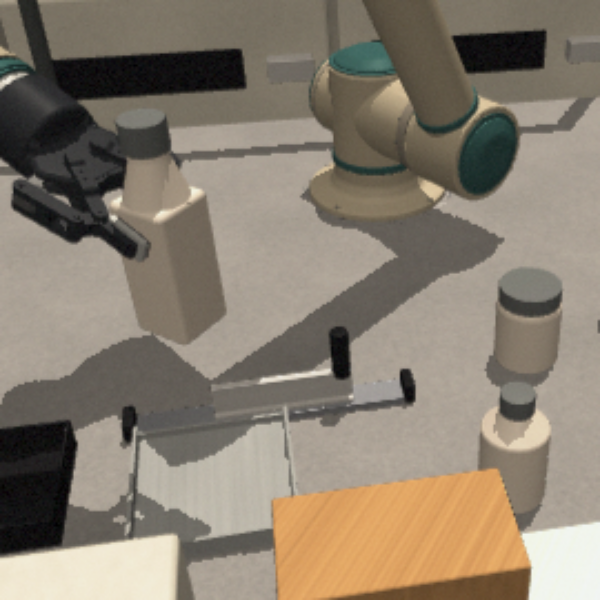

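The bottle is above the tray; in full-image pixels its cap top is at about (144,113) and its lowest base corner at about (163,214). I'll check that it is plumb before lowering it.

```bash
python3 - <<'E'
from plan import *
S=frame("scene"); b=.3019-.0936
c=np.array([.611,-.250]); print("cap top",proj(S,[*c,b+.19]),"base",proj(S,[*c,b]))
for a in(50,140,230,320):
    o=c+.032*np.array([np.cos(np.radians(a+45)),np.sin(np.radians(a+45))]); print(a,[proj(S,[*o,b+z]) for z in(0,.125)])
k=lambda u,v:(u/2.2222+80,v/2.2222+60)
for n,p in dict(cap=(142,118),tl=(110,205),tr=(212,193),tm=(163,213),bl=(140,330),bm=(183,343),br=(225,312)).items(): print(n,np.array(k(*p)))
E
```

```text
cap top [140.368 112.022] base [159.395 204.798]
50 [array([176.282, 202.172]), array([166.253, 144.684])]
140 [array([158.558, 195.683]), array([147.017, 138.916])]
230 [array([142.196, 207.473]), array([128.449, 149.363])]
320 [array([160.286, 214.504]), array([148.102, 155.663])]
cap [143.901 113.101]
tl [129.5   152.251]
tr [175.401 146.851]
tm [153.351 155.851]
bl [143.001 208.501]
bm [162.351 214.352]
br [181.251 200.401]
```

Emit:
arm_command(dp=[[0.1,0,-4],[0,0,-4],[0,0,-4],[0,0,-4],[0,0,-2],[0,0,-1],[0,0,0],[0,0,0]], dr=[[-0.003,-0.005,0.006],[0,0,0],[0,0,0],[0,0,0],[0,0,0],[0,0,0],[0,0,0],[0,0,0]], jaw=[-0.6,-0.6,-0.6,-0.6,-0.6,-0.6,-0.6,-0.6])

```text
time: 13.95
tool_pos: [0.6173, -0.2419, 0.1136]
tool_rot: [-2.102, -0.991, -1.343]
ft_force: [-0.2, -0.7, -2.7]
grip_width: 0.0555
finger_force: 65.7
```

Emit:
arm_command(dp=[[0,0,-0.3],[0,0,-0.3],[0,0,-0.2],[0,0,0]], dr=[[0,0,0],[0,0,0],[0,0,0],[0,0,0]], jaw=[-0.6,-0.6,-0.6,-0.6])

```text
time: 14.35
tool_pos: [0.6167, -0.2417, 0.1044]
tool_rot: [-2.103, -0.991, -1.341]
ft_force: [0.3, 0.7, -2.5]
grip_width: 0.0555
finger_force: 65.7
```

Emit:
arm_command(dp=[[0,0,-0.2],[0,0,-0.1],[0,0,-0.1],[0,0,0]], dr=[[0,0,0],[0,0,0],[0,0,0],[0,0,0]], jaw=[-0.6,-0.6,-0.6,-0.6])

```text
time: 14.75
tool_pos: [0.6167, -0.2417, 0.1001]
tool_rot: [-2.103, -0.99, -1.341]
ft_force: [-0.3, 0.4, -1.8]
grip_width: 0.0557
finger_force: 65.7
```

Emit:
arm_command(dp=[[0,0,-0.1],[0,0,-0.05],[0,0,0]], dr=[[0,0,0],[0,0,0],[0,0,0]], jaw=[-0.6,-0.6,-0.6])

```text
time: 15.05
tool_pos: [0.6168, -0.2417, 0.0997]
tool_rot: [-2.102, -0.99, -1.342]
ft_force: [-1.7, 0.1, 1.7]
grip_width: 0.0558
finger_force: 66.0
```

Emit:
arm_command(dp=[[0,0,-0.05],[0,0,0],[0,0,0],[0,0,0],[0,0,0],[0,0,0],[0,0,0],[0,0,0]], dr=[[0,0,0],[0,0,0],[0,0,0],[0,0,0],[0,0,0],[0,0,0],[0,0,0],[0,0,0]], jaw=[-0.6,0.3,0.35,0.45,0.6,0.8,1,1], squeeze=20)

```text
time: 15.85
tool_pos: [0.6168, -0.2417, 0.0982]
tool_rot: [-2.103, -0.99, -1.341]
ft_force: [-0.7, -0.9, -0.1]
grip_width: 0.0855
finger_force: 0.0
```

```bash
python3 - <<'E'
from plan import *
s=log(); R=Ro.from_rotvec(s["tool_rot"]).as_matrix(); print(R[:,2]*100, s["grip_width"])
T=frame("scene"); cv2.imwrite("pics/p4.png",cv2.resize(T[0][100:330,80:310],(600,600)))
E
```

```text
[ 57.948  69.642 -42.332] 0.08545814877095713
```

View pics/p4.png

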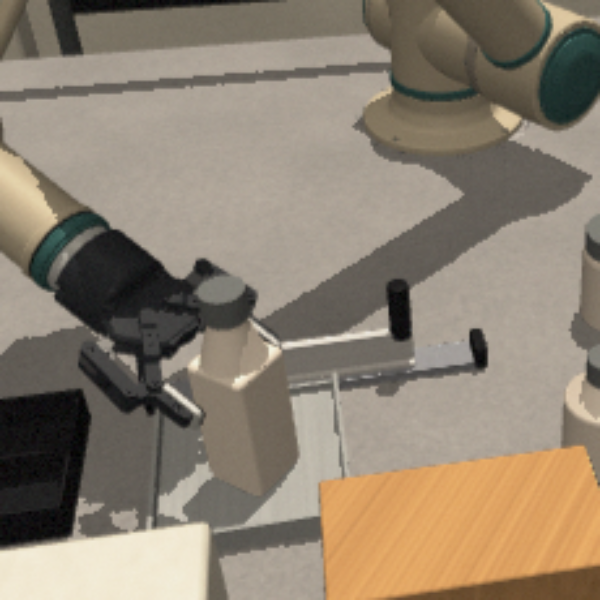

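The bottle stands upright inside the tray, with the open fingers clear on both sides. Now I back out along the fingers.

Emit:
arm_command(dp=[[-0.7,-0.9,0.5],[-1.5,-1.8,1.1],[-1.5,-1.8,1.1],[-1.5,-1.8,1.1],[-1.5,-1.8,1.1],[-1.5,-1.8,1.1],[-1.5,-1.8,3],[0,0,4]], dr=[[0,0,0],[0,0,0],[0,0,0],[0,0,0],[0,0,0],[0,0,0],[0,0,0],[0,0,0]], jaw=[1,1,1,1,1,1,1,1])

```text
time: 16.7
tool_pos: [0.5176, -0.3619, 0.2276]
tool_rot: [-2.106, -0.984, -1.34]
ft_force: [-0.7, -0.3, 0.1]
grip_width: 0.0857
finger_force: 0.0
```

```bash
python3 - <<'E'
from plan import *
s=log(); P,e=fit(); q0=s["joint_positions"]; print(q0)
# grip: triangulate top centre from blobs
S=frame("scene");T=frame("top")
for n,c,(x0,x1,y0,y1) in(("S",S,(222,245,200,235)),("T",T,(300,325,185,210))):
    m=(c[0][y0:y1,x0:x1].max(2)<40).astype(np.uint8); k,_,st,ce=cv2.connectedComponentsWithStats(m); i=1+np.argmax(st[1:,4]); print(n,st[i]+[x0,y0,0,0,0],ce[i]+[x0,y0])
    print(onz(c,*(ce[i]+[x0,y0]),.074))
# tool down, closing along tray y (yaw 1.3deg)
y=np.radians(91.3)
for fl in(1,-1):
    Y=fl*np.array([np.cos(y),np.sin(y),0]);z=np.array([0,0,-1.]);R=np.c_[np.cross(Y,z),Y,z]
    for p in([.503,-.11,.25],[.503,-.11,.085],[.505,-.185,.085]): print(fl,ik(np.array(p),R,q0,P))
    to([.503,-.11,.25],R)
E
```

```text
[-1.198  0.603  1.537  0.931  1.709 -0.729]
S [229 207   8  23 158] [232.532 218.291]
[ 0.506 -0.106  0.074]
T [307 193   7  10  48] [309.958 197.75 ]
[ 0.5   -0.106  0.074]
1 (array([-0.35 ,  0.181,  1.615, -0.   ,  1.346, -1.944]), np.float64(4.6813498545566864e-11))
1 (array([-0.35 ,  0.328,  1.864, -0.   ,  0.949, -1.944]), np.float64(7.178069072499719e-14))
1 (array([-0.481,  0.358,  1.815, -0.   ,  0.969, -2.074]), np.float64(2.4618685750027515e-13))
t 16.8 dp cm [-1.672 25.131  1.621] dr [-1.256 -0.591  1.984] ang 2.4209992126312785
-1 (array([-0.35 ,  0.181,  1.615,  0.   ,  1.346,  1.198]), np.float64(2.189659242783982e-15))
-1 (array([-0.35 ,  0.328,  1.864,  0.   ,  0.949,  1.198]), np.float64(3.3306690738754696e-16))
-1 (array([-0.481,  0.358,  1.815, -0.   ,  0.969,  1.068]), np.float64(5.412337245047638e-16))
t 16.8 dp cm [-1.672 25.131  1.621] dr [-0.496  1.054 -0.766] ang 1.3938050931698585
```

Emit:
arm_command(dp=[[-1.5,0,4],[-1.5,0,4],[-1,0,2],[0,2.8,0],[0,2.8,0],[0,2.8,0]], dr=[[-0.0413,0.0878,-0.0638],[-0.0413,0.0878,-0.0638],[-0.0413,0.0878,-0.0638],[-0.0413,0.0878,-0.0638],[-0.0413,0.0878,-0.0638],[-0.0413,0.0878,-0.0638]], jaw=[1,1,1,1,1,1])

```text
time: 17.4
tool_pos: [0.4786, -0.2744, 0.3288]
tool_rot: [-2.742, -0.564, -0.754]
ft_force: [0.9, 0.4, -0.1]
grip_width: 0.0856
finger_force: 0.0
```

Emit:
arm_command(dp=[[0,2.8,0],[0,2.8,0],[0,2.8,0],[0,2.8,0],[0,2.8,0],[0,2.8,0]], dr=[[-0.0413,0.0878,-0.0638],[-0.0413,0.0878,-0.0638],[-0.0413,0.0878,-0.0638],[-0.0413,0.0878,-0.0638],[-0.0413,0.0878,-0.0638],[-0.0413,0.0878,-0.0638]], jaw=[1,1,1,1,1,1])

```text
time: 18.0
tool_pos: [0.4789, -0.1057, 0.3293]
tool_rot: [-3.139, -0.018, 0.0]
ft_force: [-0.3, 0.5, -0.3]
grip_width: 0.0857
finger_force: 0.0
```

```bash
python3 - <<'E'
from plan import *
y=np.radians(91.3); Y=-np.array([np.cos(y),np.sin(y),0]);z=np.array([0,0,-1.]);R=np.c_[np.cross(Y,z),Y,z]
to([.503,-.106,.085],R)
E
```

```text
t 18.0 dp cm [  2.414  -0.031 -24.429] dr [-0.002 -0.     0.011] ang 0.01142026814926038
```

Emit:
arm_command(dp=[[0.8,0,-4.5],[0.8,0,-4.5],[0.8,0,-4.5],[0,0,-4.5],[0,0,-4],[0,0,-2],[0,0,-1],[0,0,0]], dr=[[0,0,0.011],[0,0,0],[0,0,0],[0,0,0],[0,0,0],[0,0,0],[0,0,0],[0,0,0]], jaw=[1,1,1,1,1,1,1,1])

```text
time: 18.8
tool_pos: [0.5029, -0.1067, 0.0774]
tool_rot: [-3.135, -0.04, 0.001]
ft_force: [-0.5, -1.0, -0.4]
grip_width: 0.0852
finger_force: 0.0
```

Emit:
arm_command(dp=[[0,0,0],[0,0,0],[0,0,0],[0,0,0],[0,0,0],[0,0,0],[0,0,0],[0,0,0]], dr=[[0,0,0],[0,0,0],[0,0,0],[0,0,0],[0,0,0],[0,0,0],[0,0,0],[0,0,0]], jaw=[0.5,0,-0.3,-0.5,-0.7,-0.8,-0.9,-0.9], squeeze=25)

```text
time: 19.6
tool_pos: [0.5041, -0.1068, 0.0791]
tool_rot: [-3.136, -0.041, -0.004]
ft_force: [-1.0, 1.6, 6.0]
grip_width: 0.0188
finger_force: 25.7
```

Emit:
arm_command(dp=[[0.02,-0.7,0],[0.02,-1,0],[0.02,-1,0],[0.03,-1,0],[0.02,-1,0],[0.02,-1,0],[0,0,0]], dr=[[0,0,0],[0,0,0],[0,0,0],[0,0,0],[0,0,0],[0,0,0],[0,0,0]], jaw=[-0.9,-0.9,-0.9,-0.9,-0.9,-0.9,-0.9])

```text
time: 20.3
tool_pos: [0.5057, -0.1653, 0.079]
tool_rot: [-3.137, -0.04, -0.005]
ft_force: [-1.8, -1.0, 4.8]
grip_width: 0.0196
finger_force: 25.6
```

Emit:
arm_command(dp=[[0.02,-0.5,0],[0.01,-0.4,0],[0.01,-0.4,0],[0,-0.3,0],[0,0,0]], dr=[[0,0,0],[0,0,0],[0,0,0],[0,0,0],[0,0,0]], jaw=[-0.9,-0.9,-0.9,-0.9,-0.9])

```text
time: 20.8
tool_pos: [0.5061, -0.1803, 0.0791]
tool_rot: [-3.137, -0.04, -0.005]
ft_force: [-1.3, -0.8, 4.4]
grip_width: 0.0191
finger_force: 25.6
```

Emit:
arm_command(dp=[[0.01,-0.3,0],[0,-0.3,0],[0,-0.2,0],[0,0,0]], dr=[[0,0,0],[0,0,0],[0,0,0],[0,0,0]], jaw=[-0.9,-0.9,-0.9,-0.9])

```text
time: 21.2
tool_pos: [0.5062, -0.1851, 0.0791]
tool_rot: [-3.131, -0.037, -0.005]
ft_force: [1.4, 8.5, 7.9]
grip_width: 0.0195
finger_force: 26.5
```

Emit:
arm_command(dp=[[0,-0.2,0],[0,-0.2,0],[0,0,0]], dr=[[0,0,0],[0,0,0],[0,0,0]], jaw=[-0.9,-0.9,-0.9])

```text
time: 21.5
tool_pos: [0.5061, -0.1852, 0.0791]
tool_rot: [-3.124, -0.034, -0.005]
ft_force: [2.5, 19.7, 11.3]
grip_width: 0.0192
finger_force: 28.4
```

Emit:
arm_command(dp=[[0,0.6,0],[0,0,0],[0,0,0],[0,0,0],[0,0,0],[0,0,0]], dr=[[0,0,0],[0,0,0],[0,0,0],[0,0,0],[0,0,0],[0,0,0]], jaw=[-0.9,-0.3,0,0.4,0.4,0.4])

```text
time: 22.1
tool_pos: [0.5054, -0.186, 0.0781]
tool_rot: [-3.136, -0.04, -0.002]
ft_force: [-1.0, -0.4, 0.0]
grip_width: 0.06
finger_force: 0.0
```

Emit:
arm_command(dp=[[0,0,2],[0,0,4],[0,0,4],[0,0,4],[0,0,4],[-3,0,4],[-4,0,2],[0,0,0]], dr=[[0,0,0],[0,0,0],[0,0,0],[0,0,0],[0,0,0],[0,0,0],[0,0,0],[0,0,0]], jaw=[0.4,0.4,0.4,0.4,0.4,0.4,0.4,0.4])

```text
time: 22.9
tool_pos: [0.4331, -0.186, 0.3222]
tool_rot: [-3.14, -0.038, -0.008]
ft_force: [0.2, -0.5, 0.1]
grip_width: 0.0596
finger_force: 0.0
```

```bash
python3 - <<'E'
from h import *
S=frame("scene"); cv2.imwrite("pics/p5.png",S[0])
E
```

```text
(no output)
```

View pics/p5.png

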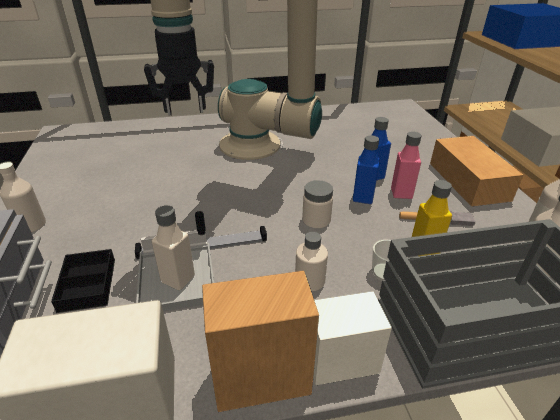

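The bottle stands upright in the tray at (172,255). The keeper is shut, with its grip at (200,222) and its end against the left stop at (138,250). The other things have not moved, and the arm is clear.

```bash
python3 -c "
from plant import bot
print(bot.close_job())"
```

```text
the job is handed in; nothing more can be done
None
```

The job is handed in at about 23 s: the bottle was held about 50° cap-down for over two seconds, set upright in the tray, and the keeper bar slid to its hard stop, with the other things left where they were; no verdict came back.

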